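# Load the lemon slicer and bring its pusher up snug

### The job

Load the push-type slicer with the lemon: pull the pusher back by its black grip until it clicks fully home into the rear catch, then, with the pusher parked there, lay the lemon gently, without dropping it, on the bed between pusher and blades with its long axis across the bed, so that it would be cut into round slices. Then slide the pusher forward out of the catch until its sprung green plate gives a few millimetres and so holds the lemon snugly against the blades, without squeezing it hard, and let go. Leave the glass, the honey jar and the mandarin where they are.

Things in the scene. Friction and masses are not known exactly. Their poses are not given: they have to be found in the camera images.
- slicer: push-type fruit slicer standing firmly on four suction feet: steel bed 112 x 310 mm, its top 20 mm above the worktop, long sides along y. Origin: middle of its footprint, on the worktop; z up. White rear plate 70 mm high at the -y end, white blade frame (80 mm wide, top 85 mm up) near the +y end. Two 9 mm guide rods, 45 mm up, at x = -48 and +48 mm, with 87 mm free between them
- blade_slot (a point): foremost place (lowest y) of the blade edges, on the bed's middle line at bed height; the blade frame is clamped by two thumb nuts in slots, so its edges, which face -y, stand 0 to 20 mm farther to +y than this point: see or feel where. Axes as the slicer's
- load_place (a point): point on the bed's top, on the middle line, about midway between blades and parked pusher plate: good place for the lemon, whose long axis shall lie along x here. Axes as the slicer's
- home (a point): where the origin of the pusher is when it is fully home in the rear catch, against rubber stop rings; axes as the slicer's. The catch is a pair of black sprung rollers at the rear plate that a tongue of the pusher snaps between in the last 13 mm: about 7 N over the drag to click in or to pull out
- pusher: carriage sliding on the rods along the slicer's y, 4 N drag, stays where left, travels 125 mm forward (+y) from home. Origin: middle of its black upright grip, 102 mm above the worktop, 58 mm along x, 22 mm along y, 40 mm tall. Carriage top 64 mm up. Its green plate (72 mm wide, 25 to 73 mm up) has its face 35 mm ahead (+y) of the origin; springs let it give 8 mm: 1 N, then 2 N per mm
- lemon: yellow lemon, 72 mm long along its x axis, 55 mm wide and 56 mm high, about 100 g, lying on the worktop at the right of the slicer. Origin: middle of its underside as it lies at the start; it turns with the lemon
- lemon_center (a point): centre of the lemon, 28 mm above its origin along its own z axis; when lying on the worktop 28 mm high
- highball: tall drinking glass of lime water, 71 mm across, 144 mm high, left of the slicer; leave alone. Origin: middle of its underside
- honey: honey jar, 71 mm across, 110 mm high, at the right behind the lemon; leave alone. Origin: middle of its underside
- mandarin: small orange mandarin, 49 mm across, 44 mm high, at the right behind the lemon; leave alone. Origin: its underside at the start
Not all that is in view belongs to the job. What is shaped like the lemon but red is not meant.

How it is judged:
On the way, in this order (a step that is already met when the one before it is completed fails the run):
1. the pusher is fully home in the rear catch (within 2.5 mm of its stop), the lemon not yet on the bed (y of pusher in the frame of slicer below -0.0625 m and horizontal distance between lemon_center and slicer above 0.17 m), for 0.2 s.
2. the lemon lies on the bed between pusher and blades, released, the pusher still home in the catch (y of pusher in the frame of slicer below -0.0625 m and y of lemon_center in the frame of slicer between -0.02 and 0.1 m and x of lemon_center in the frame of slicer between -0.025 and 0.025 m and z of lemon_center in the frame of slicer below 0.056 m and angle between the x axis of lemon and the x axis of slicer, either way round below 0.45 rad and contact force between the fingers and lemon below 0.05 N), for 0.2 s.
At the end, for the whole second after the job is handed in: The lemon rests on the bed against the blades, its centre within 25 mm of the middle line and no more than 10 mm above its resting height, its long axis within 0.6 rad (34 degrees) of square across the bed; the released pusher still presses on it with more than 1 N; lemon and pusher are at rest (contact force between lemon and pusher above 1 N and y of lemon_center in the frame of slicer between 0.055 and 0.1 m and x of lemon_center in the frame of slicer between -0.025 and 0.025 m and z of lemon_center in the frame of slicer below 0.058 m and angle between the x axis of lemon and the x axis of slicer, either way round below 0.6 rad and linear speed of each of lemon, pusher below 0.01 m/s); the robot touches nothing.
It fails at once if the lemon is squeezed by the pusher with more than 12 N (contact force between lemon and pusher above 12 N).
It fails at once if the lemon is rammed into the slicer with more than 40 N (contact force between lemon and slicer above 40 N).
It fails at once if the lemon is let fall onto the bed (let go of more than 14 mm above where it rests) (z of lemon_center in the frame of slicer above 0.062 m and x of lemon_center in the frame of slicer between -0.06 and 0.06 m and y of lemon_center in the frame of slicer between -0.05 and 0.15 m and contact force between the fingers and lemon below 0.05 N).
It fails at once if the glass or the honey jar is moved more than 20 mm, or the mandarin more than 30 mm (distance of any of highball, honey from where it was at the start of the episode above 0.02 m or distance of mandarin from where it was at the start of the episode above 0.03 m).
It also fails if it takes over 67 s, if anything falls off the work surface, if the arm or the gripper's body presses on something with over 40 N, if the wrist force passes 120 N, or if a joint passes its speed limit or range.

### The arm

A 6-joint arm with a two-finger parallel gripper is mounted at the origin on a cart in front of the work surface, level with it; the furniture and walls round the work are solid. World frame = base frame: x ahead of the robot, y to its left, z up, the work surface at z = 0. Lengths are in m, angles in rad, forces in N, time in s.
With the tool pointing down it reaches from about 0.35 to 0.725 m from the base axis. Payload 6 kg.
Tool frame: the origin (TCP) lies at the very end of the fingers, on their centre line; the grasp point (between the pads) lies 19 mm behind it; z points along the fingers, y is the line along which they close (so a half turn about z gives the same grasp; the last joint's range is limited). The gripper opens to 85 mm and grips with 20 to 120 N. Pads are 22 mm wide; open, the fingers measure 114 mm over their backs; the gripper's body (76 mm by 85 mm) begins 54 mm behind the grasp point. The pads swing forward as they close: fully open they stand 13 mm farther back than shut.
Start: joints at [1.447, 0.04, 0.085, 0, -1.615, -0.334], TCP at [0.265, 0.538, 0.231] pointing down, gripper open.
Joint ranges: [-2.56, 2.56], [-1.29, 2.01], [-1.08, 1.49], [-3.29, 1.98], [-2.81, -0.18], [-2.99, 2.99]. Speed limits (rad/s): [2.57, 2.57, 3.01, 3.14, 3.14, 3.14].

### API

Orientations are given as [roll, pitch, yaw] about the fixed x, y, z axes, in that order (R = Rz(yaw) Ry(pitch) Rx(roll)).
In Python, from rig import arm gives the robot as it stands. The module is installed in compiled form; this text tells all that it offers.
- The arm moves only by the tool drive_tool, never from a script. Its arguments are lists of equal length, an entry for each row: "slide": the shift along the tool's x, y, z in units of 15 cm (1.0 is 15 cm), a list of three; "angular": the turn, a rotation vector about the tool's x, y, z in units of 2 rad (1.0 is 2 rad), a list of three. In form: {"slide": [[x, y, z], ...], "angular": [[wx, wy, wz], ...]}. A call has 1 to 12 rows; each row is the pose to reach, as a shift and turn from the pose commanded when the call began, along the tool's axes at that moment; what a row does not reach only later rows make up. A row lasts 1/8 s, in which the tool goes at most 62.5 mm and 10.7 degrees, less where a joint would pass 70% of its speed; a pose out of reach is approached as far as the arm can. A call with a number of a shift or a turn outside -1 to 1 is refused whole. A call with a gripper value outside its range is refused whole. "fingers" is the closure, from -1 (fully open) to 1 (shut), set as the call begins (left out, the last holds). The fingers move at their own pace and stop on an object; "grip_force" is the grip in N (left out, the last holds). Time passes only in rows, so rows that repeat a pose let the fingers close. It gives the time, the measured TCP pose, the force, the opening and the grip force at its end, in the units of the state.
- arm.observe(): the state, without advancing time (a new reading comes with each control period).
- arm.read_camera(name): name is "scene" or "top"; returns (picture, depth): 400x640x3 uint8, blue, green, red; 400x640 float32, m along the optical axis (not along the pixel's ray), 0 where there is no reading.
- arm.camera_params(name): a dict with "K" (3x3 intrinsics, pixels), "extrinsics" (4x4, takes a point from camera to world coordinates). Camera axes: x right, y down, z forward; pixel columns grow to the right and rows downward; lengths in m; the calibration is good to about 2 mm. A picture is of the moment at which its call begins. camera_params takes no time and is no camera call.
- arm.finish_job(): hands the job in; it is judged then, once.
Trained networks look in the newest picture that a camera, given by its name, has taken for a name from the list of things; names that differ only in an ending like _2 or _b are one class to them, and where a whole thing is asked for, a point or a joint stands for the part that bears it (a point fixed in the world has none). Each returns a list of dicts, best first, with "confidence" (0 to 1); they miss things now and then, are a little off and sometimes report something else, mostly with a low value. They report only what shows in the picture. A call takes as long as a camera call. They do not tell look-alikes from the thing itself.
- arm.trace(target, camera): "mask" (400x640 bool, what is visible of it) and "extent" ([left, top, width, height] in pixels, round what is visible of it).
- arm.landmark_of(target, camera): "at" ([row, column] in pixels: a listed point, or the origin of a listed thing).
The state is a dict: "clock": time; "joint_positions": joint angles; "qvel": joint speeds; "joint_efforts": joint torques, N m; "position": TCP position; "ee_rot": TCP orientation; "wrist_force": force on the tool from outside, world axes, zero at the start; "ft_torque": the same for the moment, N m; "width": finger opening in m; "gripper_force": force on a finger pad.
Only numpy, scipy, OpenCV 4.12 (cv2) and the standard library are available. Lean on these libraries where they do the work, as an engineer would, in place of code of your own. Each camera call takes 0.05 s, during which the arm holds its last target. There are 200 camera calls.

## Working session

There is one attempt and no reset: what is moved stays moved. The work goes in short steps, Python scripts to look and compute and a tool call to move; the robot and the scene stay as the last step left them, time stands still between calls to the robot, and variables do not carry over. Pictures are saved under pics/ and viewed, at most 10 in all, crops included, and the job is handed in when it is done.

Besides the shell and the picture viewer there is one more tool, called after "Call:" by a JSON object that holds its "fn" and its "kwargs". drive_tool: Moves the arm, as the interface text tells. Its arguments: {"type":"object","properties":{"slide":{"type":"array","items":{"type":"array","items":{"type":"number"}}},"angular":{"type":"array","items":{"type":"array","items":{"type":"number"}}},"fingers":{"type":"number"},"grip_force":{"type":"number"}},"required":["slide","angular"]}

```bash
mkdir -p pics; cat > h.py <<'E'
import numpy as np, cv2
from rig import arm
from scipy.spatial.transform import Rotation as R
def px2w(cam,r,c,d):
    p=arm.camera_params(cam);K=np.array(p["K"]);T=np.array(p["extrinsics"])
    x=np.array([(c-K[0,2])/K[0,0]*d,(r-K[1,2])/K[1,1]*d,d]) if np.isscalar(d) else np.stack([(c-K[0,2])/K[0,0]*d,(r-K[1,2])/K[1,1]*d,d])
    return (T[:3,:3]@x).T+T[:3,3]
def pxz(cam,r,c,z):
    p=arm.camera_params(cam);K=np.array(p["K"]);T=np.array(p["extrinsics"])
    v=T[:3,:3]@np.array([(c-K[0,2])/K[0,0],(r-K[1,2])/K[1,1],1.]);o=T[:3,3]
    return o+v*(z-o[2])/v[2]
def cloud(cam,dep,mask=None):
    m=dep>0
    if mask is not None: m&=mask
    r,c=np.nonzero(m); return px2w(cam,r,c,dep[r,c])
E
python3 - <<'E'
from h import *
s=arm.observe();print({k:np.round(v,3) for k,v in s.items()})
for n in("top","scene"):
    im,d=arm.read_camera(n);cv2.imwrite(f"pics/{n}0.png",im);np.save(f"{n}0.npy",d)
    print(n,np.round(arm.camera_params(n)["extrinsics"],3).tolist(),np.array(arm.camera_params(n)["K"])[0,0])
    for t,z in(("slicer",0),("pusher",.102),("lemon",0),("lemon_center",.028),("home",.102),("load_place",.02),("blade_slot",.02),("highball",0),("honey",0),("mandarin",0)):
        for q in arm.landmark_of(t,n)[:2]: print(t,np.round(q["confidence"],2),np.round(q["at"]),np.round(pxz(n,*q["at"],z),3))
E
```

```text
{'clock': np.float64(0.0), 'joint_positions': array([ 1.447,  0.041,  0.084, -0.   , -1.615, -0.334]), 'qvel': array([ 0.001, -0.   , -0.001,  0.001,  0.001,  0.   ]), 'joint_efforts': array([-0.0000e+00, -3.6821e+01,  3.4742e+01,  6.9320e+00, -5.0000e-03,
       -0.0000e+00]), 'position': array([0.265, 0.538, 0.23 ]), 'ee_rot': array([ 3.14 , -0.   , -0.458]), 'wrist_force': array([0.536, 0.189, 0.245]), 'ft_torque': array([ 0.007, -0.009, -0.029]), 'gripper_force': np.float64(0.0), 'width': np.float64(0.085)}
top [[0.002, -0.978, 0.209, 0.306], [-1.0, -0.003, -0.002, 0.006], [0.003, -0.209, -0.978, 1.235], [0.0, 0.0, 0.0, 1.0]] 396.0583689096085
slicer 0.58 [232. 294.] [0.457 0.095 0.   ]
pusher 0.93 [227. 273.] [0.46  0.147 0.102]
lemon 0.73 [216. 427.] [ 0.508 -0.324  0.   ]
lemon 0.52 [236. 392.] [ 0.445 -0.213  0.   ]
lemon_center 0.71 [214. 434.] [ 0.509 -0.337  0.028]
lemon_center 0.57 [232. 397.] [ 0.453 -0.222  0.028]
home 0.67 [225. 314.] [0.465 0.031 0.102]
home 0.25 [232. 260.] [0.444 0.185 0.102]
load_place 0.68 [236. 280.] [0.441 0.136 0.02 ]
load_place 0.61 [216. 430.
[... 355 characters left out ...]
2
slicer 0.6 [226. 279.] [0.467 0.088 0.   ]
pusher 0.88 [202. 264.] [0.449 0.136 0.102]
pusher 0.59 [195. 212.] [0.375 0.315 0.102]
lemon 0.66 [265. 386.] [ 0.514 -0.326  0.   ]
lemon 0.55 [265. 350.] [ 0.445 -0.226  0.   ]
lemon_center 0.81 [255. 347.] [ 0.454 -0.209  0.028]
lemon_center 0.52 [260. 388.] [ 0.513 -0.333  0.028]
home 0.74 [211. 293.] [0.466 0.021 0.102]
home 0.21 [229. 390.] [ 0.574 -0.299  0.102]
load_place 0.32 [193. 212.] [0.454 0.408 0.02 ]
blade_slot 0.84 [214. 256.] [0.452 0.182 0.02 ]
highball 0.62 [191. 214.] [0.487 0.427 0.   ]
highball 0.21 [259. 385.] [ 0.535 -0.311  0.   ]
honey 0.59 [203. 263.] [0.541 0.22  0.   ]
mandarin 0.53 [232. 392.] [ 0.672 -0.268  0.   ]
```

View pics/top0.png

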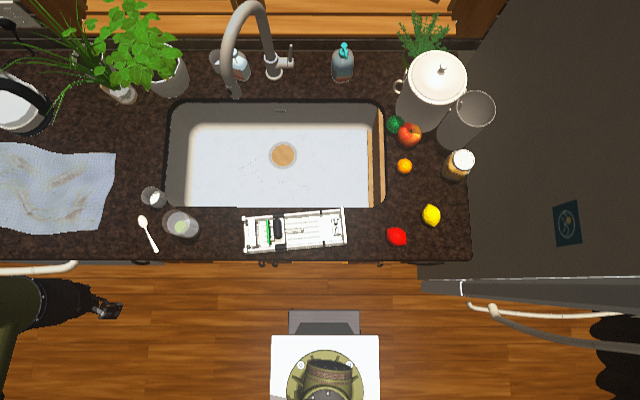

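View pics/scene0.png

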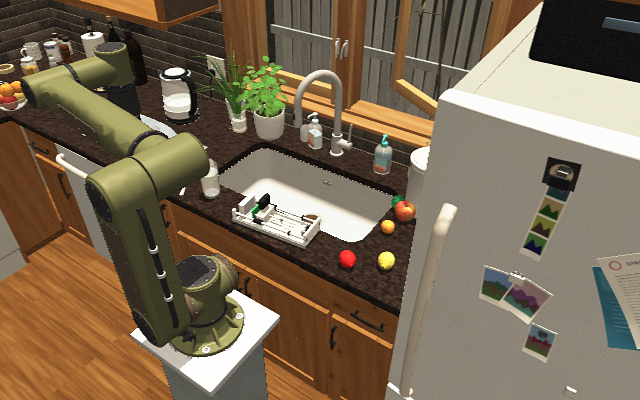

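```bash
python3 - <<'E'
from h import *
im=cv2.imread("pics/top0.png");hsv=cv2.cvtColor(im,cv2.COLOR_BGR2HSV)
for n in("top","scene"):
    im=cv2.imread(f"pics/{n}0.png");hsv=cv2.cvtColor(im,cv2.COLOR_BGR2HSV);d=np.load(f"{n}0.npy")
    y=cv2.inRange(hsv,(20,110,80),(34,255,255))
    k,l,st,ce=cv2.connectedComponentsWithStats(y)
    for i in range(1,k):
        if st[i,4]>150:
            P=cloud(n,d,l==i);print(n,"yel",st[i],ce[i],P.mean(0).round(3),P.min(0).round(3),P.max(0).round(3))
            q=P[:,:2]-P[:,:2].mean(0);u,s,v=np.linalg.svd(q,full_matrices=False);print(v[0].round(3),(s/np.sqrt(len(q))).round(4))
    P=cloud(n,d)
    b=(P[:,0]>.3)&(P[:,0]<.65)&(P[:,1]>-.15)&(P[:,1]<.33)
    P=P[b]
    # grip top, carriage, rear plate by height band
    for lo,hi in((.116,.13),(.08,.09),(.066,.075),(.059,.066),(.015,.025)):
        Q=P[(P[:,2]>lo)&(P[:,2]<hi)]
        if len(Q)>10:
            print(n,lo,len(Q),Q.mean(0).round(3),Q.min(0).round(3),Q.max(0).round(3))
            print(np.round(cv2.boxPoints(cv2.minAreaRect(Q[:,:2].astype(np.float32))),3).tolist())
E
```

```text
top yel [422 203  19  24 319] [431.06583072 214.76802508] [ 0.505 -0.325  0.043] [ 0.475 -0.365 -0.004] [ 0.55  -0.301  0.06 ]
[-0.956 -0.294] [0.017  0.0132]
top 0.116 130 [0.455 0.136 0.12 ] [0.428 0.123 0.116] [0.482 0.147 0.126]
[[0.4269999861717224, 0.14300000667572021], [0.42899999022483826, 0.12200000137090683], [0.48399999737739563, 0.12999999523162842], [0.48100000619888306, 0.1509999930858612]]
top 0.08 185 [0.448 0.213 0.084] [0.408 0.201 0.08 ] [0.488 0.225 0.09 ]
[[0.40700000524520874, 0.21899999678134918], [0.4090000092983246, 0.19900000095367432], [0.48899999260902405, 0.2070000022649765], [0.4869999885559082, 0.22699999809265137]]
top 0.066 177 [0.463 0.031 0.07 ] [ 0.407 -0.064  0.066] [0.526 0.216 0.075]
[[0.40700000524520874, 0.2160000056028366], [0.4189999997615814, -0.06499999761581421], [0.5270000100135803, -0.05999999865889549], [0.5149999856948853, 0.22100000083446503]]
top 0.059 156 [0.451 0.121 0.062] [ 0.393 -0.061  0.059] [0.527 0.248 0.066]
[[0.3919999897480011, 0.2370000034570694], [0.42399999499320984, -0.06700000166893005], [0.5320000052452087, -0.0549
[... 1335 characters left out ...]
524 0.221 0.075]
[[0.4000000059604645, 0.22100000083446503], [0.414000004529953, -0.06499999761581421], [0.5249999761581421, -0.05999999865889549], [0.5099999904632568, 0.22599999606609344]]
scene 0.059 155 [0.443 0.11  0.062] [ 0.385 -0.065  0.059] [0.521 0.241 0.066]
[[0.3840000033378601, 0.23999999463558197], [0.41600000858306885, -0.06700000166893005], [0.5210000276565552, -0.0560000017285347], [0.48899999260902405, 0.25099998712539673]]
scene 0.015 898 [0.446 0.071 0.02 ] [ 0.384 -0.065  0.015] [0.524 0.248 0.025]
[[0.3779999911785126, 0.24300000071525574], [0.4099999964237213, -0.06599999964237213], [0.5299999713897705, -0.05400000140070915], [0.49799999594688416, 0.25600001215934753]]
```

The top view shows the slicer at (295,230) with its blade frame to the left, the pusher near the blades at (275,228), and the yellow lemon at (431,215). The red look-alike is at (397,236), the mandarin at (404,166), the honey jar at (458,165) and the glass at (180,224). Next I'll refine the lemon's pose and the slicer's yaw.

```bash
cat > fit.py <<'E'
from h import *
from scipy.optimize import minimize
def proj(n,X):
    p=arm.camera_params(n);K=np.array(p["K"]);T=np.array(p["extrinsics"])
    c=(X-T[:3,3])@T[:3,:3];return c[:,:2]/c[:,2:]*[K[0,0],K[1,1]]+[K[0,2],K[1,2]]
t=np.linspace(0,np.pi,25);f=np.linspace(0,2*np.pi,40);t,f=np.meshgrid(t,f)
S=np.stack([.036*np.cos(t),.0275*np.sin(t)*np.cos(f),.028*np.sin(t)*np.sin(f)],-1).reshape(-1,3)
def lemonfit(ims,x0,z=.028):
    U=8;data={}
    for n,im in ims.items():
        h=cv2.cvtColor(im,cv2.COLOR_BGR2HSV);m=cv2.inRange(h,(18,90,50),(36,255,255))
        u0=proj(n,np.array([[*x0[:2],z]]))[0].astype(int)-[25,25]
        mm=m[u0[1]:u0[1]+50,u0[0]:u0[0]+50];k,l,st,_=cv2.connectedComponentsWithStats(mm)
        mm=(l==1+np.argmax(st[1:,4])).astype(np.uint8)
        data[n]=(u0,cv2.resize(mm,None,fx=U,fy=U,interpolation=cv2.INTER_NEAREST))
    def cost(x):
        c=0;X=(R.from_euler("z",x[2]).as_matrix()@S.T).T+[x[0],x[1],z]
        for n,(u0,mm) in data.items():
            q=((proj(n,X)-u0+.5)*U).astype(np.int32);b=np.zeros_like(mm);cv2.fillConvexPoly(b,cv2.convexHull(q.reshape(-1,1,2)),1)
            c+=np.sum(b!=mm)/U/U
        return c
    best=None
    for y in np.arange(0,3.1,.3):
        r=minimize(cost,[*x0[:2],y],method="Nelder-Mead",options=dict(initial_simplex=[[x0[0],x0[1],y],[x0[0]+.006,x0[1],y],[x0[0],x0[1]+.006,y],[x0[0],x0[1],y+.3]]))
        if best is None or r.fun<best.fun: best=r
    return best.x,best.fun,[int(d[1].sum()/64) for d in data.values()]
E
python3 - <<'E'
from fit import *
ims={n:cv2.imread(f"pics/{n}0.png") for n in("top","scene")}
print(lemonfit(ims,[.508,-.33]))
for n in ims: print(n,lemonfit({n:ims[n]},[.508,-.33]))
for n in ims:
    P=cloud(n,np.load(f"{n}0.npy"));P=P[(P[:,0]>.3)&(P[:,0]<.65)&(P[:,1]>-.12)&(P[:,1]<.33)]
    Q=P[(P[:,2]>.065)&(P[:,2]<.075)&(P[:,1]<-.03)];print("rear",len(Q),Q.mean(0),np.polyfit(Q[:,0],Q[:,1],1))
    Q=P[(P[:,2]>.079)&(P[:,2]<.09)&(P[:,1]>.17)];print("blade frame",len(Q),Q.mean(0),np.polyfit(Q[:,0],Q[:,1],1))
big=cv2.resize(ims["top"][200:260,235:355],(800,400),interpolation=cv2.INTER_CUBIC)
cv2.imwrite("pics/top_crop.png",big)
E
```

```text
(array([ 0.50739156, -0.32791569,  0.16795281]), np.float64(50.609375), [331, 261])Traceback (most recent call last):
  File "<stdin>", line 4, in <module>
  File "fit.py", line 24, in lemonfit
    r=minimize(cost,[*x0[:2],y],method="Nelder-Mead",options=dict(initial_simplex=[[x0[0],x0[1],y],[x0[0]+.006,x0[1],y],[x0[0],x0[1]+.006,y],[x0[0],x0[1],y+.3]]))
    res = _minimize_neldermead(fun, x0, args, callback, bounds=bounds,
                               **options)
    fxc = func(xc)
    fx = function(np.copy(x), *(wrapper_args + args))
  File "fit.py", line 19, in cost
    q=((proj(n,X)-u0+.5)*U).astype(np.int32);b=np.zeros_like(mm);cv2.fillConvexPoly(b,cv2.convexHull(q.reshape(-1,1,2)),1)
        ~~~~^^^^^
  File "fit.py", line 4, in proj
    p=arm.camera_params(n);K=np.array(p["K"]);T=np.array(p["extrinsics"])
ValueError: time passes only in moves, steps and waits
```

```bash
python3 - <<'E'
import re
s=open("h.py").read()
s=s.replace("def px2w","C={n:arm.camera_params(n) for n in('top','scene')}\ndef px2w",1).replace("p=arm.camera_params(cam)","p=C[cam]")
open("h.py","w").write(s)
f=open("fit.py").read().replace("p=arm.camera_params(n)","p=C[n]");open("fit.py","w").write(f)
E
python3 - <<'E'
from fit import *
ims={n:cv2.imread(f"pics/{n}0.png") for n in("top","scene")}
for n in ims: print(n,lemonfit({n:ims[n]},[.508,-.33]))
for n in ims:
    P=cloud(n,np.load(f"{n}0.npy"));P=P[(P[:,0]>.3)&(P[:,0]<.65)&(P[:,1]>-.12)&(P[:,1]<.33)]
    Q=P[(P[:,2]>.065)&(P[:,2]<.075)&(P[:,1]<-.03)];print("rear",len(Q),Q.mean(0),np.polyfit(Q[:,0],Q[:,1],1))
    Q=P[(P[:,2]>.079)&(P[:,2]<.09)&(P[:,1]>.17)];print("blade frame",len(Q),Q.mean(0),np.polyfit(Q[:,0],Q[:,1],1))
big=cv2.resize(ims["top"][200:260,235:355],(800,400),interpolation=cv2.INTER_CUBIC)
cv2.imwrite("pics/top_crop.png",big)
E
```

```text
top (array([ 0.50725038, -0.32891591,  0.22326255]), np.float64(22.828125), [331])
scene (array([ 0.50737458, -0.32670296,  0.2046542 ]), np.float64(17.90625), [261])
rear 119 [ 0.47250208 -0.0562487   0.06886783] [ 0.09171355 -0.09958354]
blade frame 188 [0.44735379 0.21271027 0.08424088] [0.09252874 0.17131719]
rear 65 [ 0.46722602 -0.05560568  0.06969837] [ 0.10443172 -0.1043989 ]
blade frame 85 [0.44065426 0.21367431 0.08474263] [0.07241784 0.18176308]
```

View pics/top_crop.png

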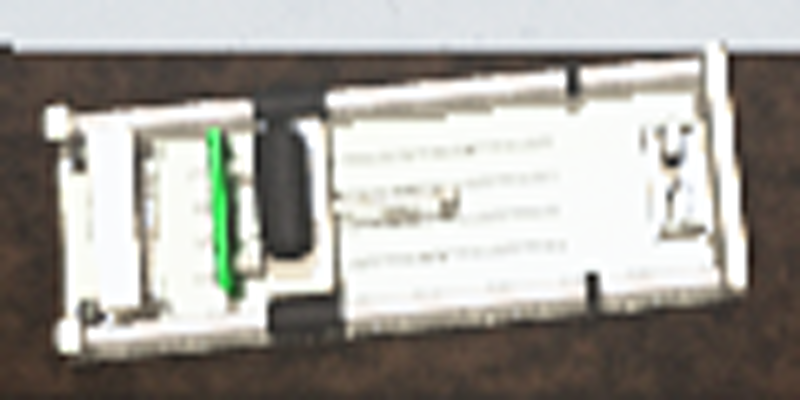

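```bash
cat >> h.py <<'E'
SY=.094;SO=np.array([.455,.094,0])
def s2w(p): return R.from_euler("z",SY).as_matrix()@np.array(p)+SO
def w2s(p): return R.from_euler("z",-SY).as_matrix()@(np.array(p)-SO)
def go(pts,yaw=None):
    s=arm.observe();A=R.from_euler("xyz",s["ee_rot"]);p=np.array(s["position"])
    print("t",round(float(s["clock"]),2),"p",p.round(4),s["ee_rot"].round(3),"sl",w2s(p).round(4),"F",s["wrist_force"].round(1),"w",round(float(s["width"]),4))
    for t in pts:
        y=s["ee_rot"][2] if yaw is None else yaw
        B=R.from_euler("xyz",[np.pi,0,y])
        print("slide",(A.inv().apply(np.array(t)-p)/.15).round(4).tolist(),"ang",((A.inv()*B).as_rotvec()/2).round(4).tolist())
E
python3 - <<'E'
from h import *
go([[.451,.136,.2],[.451,.136,.15],[.451,.136,.086]],SY)
E
```

```text
t 1.1 p [0.2652 0.5382 0.2313] [ 3.142 -0.    -0.458] sl [-0.1473  0.4601  0.2313] F [-0.4  0.6  0.2] w 0.085
slide [2.2966, 1.8578, 0.2086] ang [0.0, -0.0, -0.2759]
slide [2.2966, 1.8578, 0.542] ang [0.0, -0.0, -0.2759]
slide [2.2966, 1.8578, 0.9686] ang [0.0, -0.0, -0.2759]
```

Call:
{"fn": "drive_tool", "kwargs": {"slide": [[1, 0.81, 0], [1, 0.81, 0], [1, 0.81, 0], [1, 0.81, 0]], "angular": [[0, 0, 0], [0, 0, 0], [0, 0, 0], [0, 0, 0]], "fingers": -1}}

```text
clock: 1.6
position: [0.3474, 0.3604, 0.2326]
ee_rot: [-3.139, -0.0, -0.461]
wrist_force: [0.2, -0.0, 0.4]
width: 0.0851
gripper_force: 0.0
```

Call:
{"fn": "drive_tool", "kwargs": {"slide": [[1, 0.81, 0], [1, 0.81, 0], [1, 0.81, 0], [1, 0.81, 0]], "angular": [[0, 0, -0.09], [0, 0, -0.18], [0, 0, -0.276], [0, 0, -0.276]]}}

```text
clock: 2.1
position: [0.4276, 0.1859, 0.2316]
ee_rot: [-3.141, -0.001, 0.095]
wrist_force: [0.7, 0.1, -0.0]
width: 0.0859
gripper_force: 0.0
```

```bash
python3 - <<'E'
from h import *
go([[.451,.136,.2],[.451,.136,.15],[.451,.136,.086]],SY)
E
```

```text
t 2.1 p [0.4276 0.1859 0.2316] [-3.141e+00 -1.000e-03  9.500e-02] sl [-0.0186  0.0941  0.2316] F [ 0.7  0.1 -0. ] w 0.0859
slide [0.1235, 0.3463, 0.2106] ang [-0.0001, -0.0003, 0.0006]
slide [0.1233, 0.3464, 0.544] ang [-0.0001, -0.0003, 0.0006]
slide [0.123, 0.3465, 0.9706] ang [-0.0001, -0.0003, 0.0006]
```

Call:
{"fn": "drive_tool", "kwargs": {"slide": [[0.12, 0.345, 0.3], [0.12, 0.345, 0.55], [0.12, 0.345, 0.8], [0.12, 0.345, 0.97], [0.12, 0.345, 0.97], [0.12, 0.345, 0.97]], "angular": [[0, 0, 0], [0, 0, 0], [0, 0, 0], [0, 0, 0], [0, 0, 0], [0, 0, 0]]}}

```text
clock: 2.85
position: [0.4503, 0.1383, 0.0873]
ee_rot: [-3.141, -0.002, 0.095]
wrist_force: [-0.0, 0.1, 0.7]
width: 0.0857
gripper_force: 0.0
```

Call:
{"fn": "drive_tool", "kwargs": {"slide": [[0, 0, 0], [0, 0, 0], [0, 0, 0], [0, 0, 0], [0, 0, 0], [0, 0, 0], [0, 0, 0], [0, 0, 0]], "angular": [[0, 0, 0], [0, 0, 0], [0, 0, 0], [0, 0, 0], [0, 0, 0], [0, 0, 0], [0, 0, 0], [0, 0, 0]], "fingers": 1, "grip_force": 30}}

```text
clock: 3.85
position: [0.4498, 0.1377, 0.0862]
ee_rot: [3.141, -0.0, 0.094]
wrist_force: [-1.3, -0.1, 5.5]
width: 0.0215
gripper_force: 32.3
```

```bash
python3 - <<'E'
from h import *
go([s2w([0,-.06,.086])],SY)
E
```

```text
t 3.85 p [0.4498 0.1377 0.0862] [ 3.141 -0.     0.094] sl [-0.0011  0.044   0.0862] F [-1.3 -0.1  5.5] w 0.0215
slide [0.0071, 0.6936, 0.0012] ang [0.0001, -0.0002, 0.0001]
```

Call:
{"fn": "drive_tool", "kwargs": {"slide": [[0, 0.08, 0], [0, 0.18, 0], [0, 0.3, 0], [0, 0.42, 0], [0, 0.52, 0], [0, 0.58, 0], [0, 0.6, 0], [0, 0.6, 0]], "angular": [[0, 0, 0], [0, 0, 0], [0, 0, 0], [0, 0, 0], [0, 0, 0], [0, 0, 0], [0, 0, 0], [0, 0, 0]], "grip_force": 60}}

```text
clock: 4.85
position: [0.4584, 0.0482, 0.0862]
ee_rot: [-3.141, -0.001, 0.094]
wrist_force: [-1.1, 0.4, 5.5]
width: 0.0212
gripper_force: 59.9
```

Call:
{"fn": "drive_tool", "kwargs": {"slide": [[0, 0.03, 0], [0, 0.06, 0], [0, 0.09, 0], [0, 0.09, 0]], "angular": [[0, 0, 0], [0, 0, 0], [0, 0, 0], [0, 0, 0]]}}

```text
clock: 5.35
position: [0.4597, 0.0356, 0.0862]
ee_rot: [-3.14, -0.001, 0.095]
wrist_force: [-2.3, 4.8, 6.4]
width: 0.0212
gripper_force: 60.0
```

Call:
{"fn": "drive_tool", "kwargs": {"slide": [[0, 0.015, 0], [0, 0.03, 0], [0, 0.03, 0]], "angular": [[0, 0, 0], [0, 0, 0], [0, 0, 0]]}}

```text
clock: 5.72
position: [0.4602, 0.0302, 0.0862]
ee_rot: [3.141, -0.001, 0.094]
wrist_force: [-0.6, 0.4, 5.3]
width: 0.0212
gripper_force: 59.9
```

Call:
{"fn": "drive_tool", "kwargs": {"slide": [[0, 0.01, 0], [0, 0.02, 0], [0, 0.02, 0]], "angular": [[0, 0, 0], [0, 0, 0], [0, 0, 0]]}}

```text
clock: 6.1
position: [0.4603, 0.0291, 0.0862]
ee_rot: [-3.139, -0.001, 0.095]
wrist_force: [-3.7, 9.2, 5.8]
width: 0.0217
gripper_force: 60.1
```

Call:
{"fn": "drive_tool", "kwargs": {"slide": [[0, 0.015, 0], [0, 0.025, 0], [0, 0.025, 0]], "angular": [[0, 0, 0], [0, 0, 0], [0, 0, 0]]}}

```text
clock: 6.48
position: [0.4604, 0.029, 0.0862]
ee_rot: [-3.132, -0.002, 0.097]
wrist_force: [-10.5, 27.0, 11.2]
width: 0.0213
gripper_force: 60.5
```

Call:
{"fn": "drive_tool", "kwargs": {"slide": [[0, -0.025, 0], [0, -0.03, 0], [0, -0.03, 0]], "angular": [[0, 0, 0], [0, 0, 0], [0, 0, 0]]}}

```text
clock: 6.85
position: [0.4603, 0.0291, 0.0862]
ee_rot: [-3.14, -0.001, 0.095]
wrist_force: [-2.7, 6.7, 6.2]
width: 0.0217
gripper_force: 60.6
```

Call:
{"fn": "drive_tool", "kwargs": {"slide": [[0, 0, 0], [0, 0, 0], [0, 0, 0], [0, 0, 0], [0, 0, -0.2], [0, 0, -0.5], [0, 0, -0.8], [0, 0, -0.8]], "angular": [[0, 0, 0], [0, 0, 0], [0, 0, 0], [0, 0, 0], [0, 0, 0], [0, 0, 0], [0, 0, 0], [0, 0, 0]], "fingers": -1}}

```text
clock: 7.85
position: [0.4616, 0.0282, 0.21]
ee_rot: [-3.14, -0.007, 0.094]
wrist_force: [-0.3, -0.5, -0.8]
width: 0.0853
gripper_force: 0.0
```

```bash
python3 - <<'E'
from fit import *
ims={}
for n in("top","scene"):
    im,d=arm.read_camera(n);ims[n]=im;np.save(f"{n}1.npy",d);cv2.imwrite(f"pics/{n}1.png",im)
print(lemonfit(ims,[.507,-.328]))
P=cloud("scene",np.load("scene1.npy"));Q=P[(P[:,0]>.42)&(P[:,0]<.5)&(P[:,1]>-.0)&(P[:,1]<.1)&(P[:,2]>.115)&(P[:,2]<.128)];print("grip",len(Q),w2s(Q.mean(0)))
go([[.507,-.328,.2],[.507,-.328,.007]],.2)
E
```

```text
(array([ 0.50716285, -0.32790288,  0.19819754]), np.float64(51.03125), [331, 261])
grip 63 [-0.00292785 -0.06578064  0.12016714]
t 7.95 p [0.46   0.0282 0.2057] [-3.141 -0.     0.094] sl [-0.0012 -0.066   0.2057] F [-0.4  0.  -0.3] w 0.0854
slide [0.0885, 2.3938, 0.0364] ang [-0.0003, -0.0001, -0.0529]
slide [0.0883, 2.3945, 1.3231] ang [-0.0003, -0.0001, -0.0529]
```

Call:
{"fn": "drive_tool", "kwargs": {"slide": [[0.04, 1, 0], [0.04, 1, 0], [0.04, 1, 0]], "angular": [[0, 0, 0], [0, 0, 0], [0, 0, 0]]}}

```text
clock: 8.32
position: [0.4793, -0.1232, 0.2039]
ee_rot: [3.141, 0.003, 0.092]
wrist_force: [-0.2, 0.4, -0.9]
width: 0.0853
gripper_force: 0.0
```

Call:
{"fn": "drive_tool", "kwargs": {"slide": [[0.05, 1, 0], [0.05, 1, 0], [0.05, 1, 0]], "angular": [[0, 0, -0.053], [0, 0, -0.053], [0, 0, -0.053]]}}

```text
clock: 8.7
position: [0.5007, -0.272, 0.2032]
ee_rot: [-3.14, 0.004, 0.197]
wrist_force: [-0.6, 0.6, -0.3]
width: 0.0852
gripper_force: 0.0
```

```bash
python3 - <<'E'
from h import *
go([[.507,-.328,.2],[.507,-.328,.007]],.2)
E
```

```text
t 8.7 p [ 0.5007 -0.272   0.2032] [-3.14   0.004  0.197] sl [ 0.0111 -0.3687  0.2032] F [-0.6  0.6 -0.3] w 0.0852
slide [-0.0319, 0.3742, 0.0211] ang [-0.0007, 0.0019, -0.0014]
slide [-0.027, 0.3761, 1.3077] ang [-0.0007, 0.0019, -0.0014]
```

Call:
{"fn": "drive_tool", "kwargs": {"slide": [[-0.03, 0.375, 0.1], [-0.03, 0.375, 0.4], [-0.03, 0.375, 0.6], [-0.03, 0.375, 0.6], [-0.03, 0.375, 0.6]], "angular": [[0, 0, 0], [0, 0, 0], [0, 0, 0], [0, 0, 0], [0, 0, 0]]}}

```text
clock: 9.32
position: [0.5088, -0.3256, 0.117]
ee_rot: [3.14, -0.0, 0.201]
wrist_force: [-0.6, 0.6, -0.9]
width: 0.0853
gripper_force: 0.0
```

```bash
python3 - <<'E'
from h import *
go([[.507,-.328,.007]],.2)
E
```

```text
t 9.32 p [ 0.5088 -0.3256  0.117 ] [ 3.14  -0.     0.201] sl [ 0.0141 -0.4228  0.117 ] F [-0.6  0.6 -0.9] w 0.0853
slide [-0.0149, 0.0121, 0.7331] ang [0.0006, -0.0002, 0.0003]
```

Call:
{"fn": "drive_tool", "kwargs": {"slide": [[-0.015, 0.012, 0.3], [-0.015, 0.012, 0.6], [-0.015, 0.012, 0.73], [-0.015, 0.012, 0.73], [-0.015, 0.012, 0.73]], "angular": [[0, 0, 0], [0, 0, 0], [0, 0, 0], [0, 0, 0], [0, 0, 0]]}}

```text
clock: 9.95
position: [0.5082, -0.3283, 0.0091]
ee_rot: [3.139, -0.003, 0.201]
wrist_force: [1.4, -1.2, 1.1]
width: 0.0858
gripper_force: 0.0
```

Call:
{"fn": "drive_tool", "kwargs": {"slide": [[0, 0, 0], [0, 0, 0], [0, 0, 0], [0, 0, 0], [0, 0, 0], [0, 0, 0]], "angular": [[0, 0, 0], [0, 0, 0], [0, 0, 0], [0, 0, 0], [0, 0, 0], [0, 0, 0]], "fingers": 1, "grip_force": 25}}

```text
clock: 10.7
position: [0.5074, -0.328, 0.008]
ee_rot: [3.14, -0.002, 0.201]
wrist_force: [-0.7, 1.7, 6.2]
width: 0.053
gripper_force: 26.0
```

Call:
{"fn": "drive_tool", "kwargs": {"slide": [[0, 0, -0.1], [0, 0, -0.3], [0, 0, -0.6], [0, 0, -0.9], [0, 0, -1], [0, 0, -1]], "angular": [[0, 0, 0], [0, 0, 0], [0, 0, 0], [0, 0, 0], [0, 0, 0], [0, 0, 0]]}}

```text
clock: 11.45
position: [0.507, -0.3277, 0.1575]
ee_rot: [3.141, -0.002, 0.2]
wrist_force: [0.2, 0.6, -1.9]
width: 0.0528
gripper_force: 26.5
```

```bash
python3 - <<'E'
from h import *
im,d=arm.read_camera("scene");cv2.imwrite("pics/lift.png",im[120:320,280:480]);im=cv2.resize(im[120:320,240:480],None,fx=3,fy=3,interpolation=cv2.INTER_CUBIC);cv2.imwrite("pics/lift.png",im)
go([s2w([0,.035,.157]),s2w([0,.035,.03])],SY)
E
```

```text
t 11.5 p [ 0.5064 -0.3273  0.1556] [-3.141  0.     0.2  ] sl [ 0.0116 -0.4242  0.1556] F [ 0.1  0.4 -2.2] w 0.0529
slide [0.247, -3.0526, -0.0067] ang [-0.0005, 0.0002, 0.053]
slide [0.2473, -3.0518, 0.84] ang [-0.0005, 0.0002, 0.053]
```

View pics/lift.png

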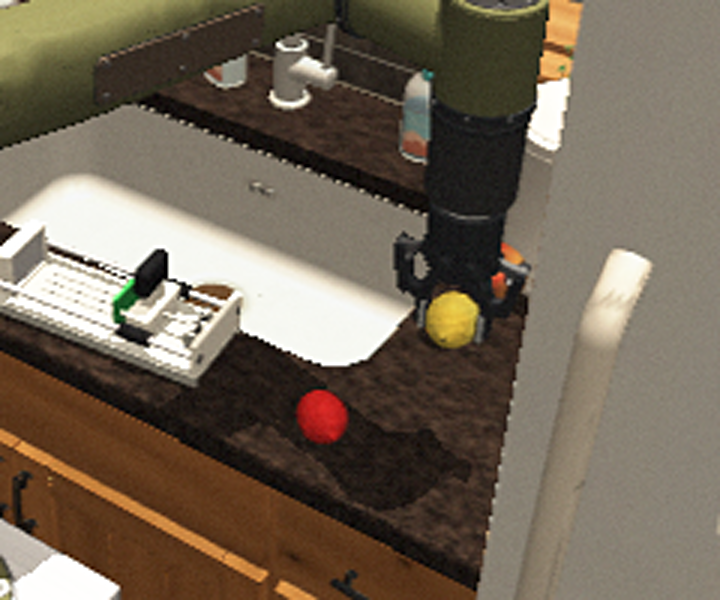

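Call:
{"fn": "drive_tool", "kwargs": {"slide": [[0.02, -0.2, -0.13], [0.05, -0.5, -0.13], [0.08, -0.85, -0.13], [0.08, -1, -0.13], [0.08, -1, -0.13]], "angular": [[0, 0, 0], [0, 0, 0], [0, 0, 0], [0, 0, 0], [0, 0, 0]]}}

```text
clock: 12.12
position: [0.4878, -0.1767, 0.1741]
ee_rot: [-3.141, 0.002, 0.203]
wrist_force: [0.2, 0.3, -0.7]
width: 0.0526
gripper_force: 26.6
```

Call:
{"fn": "drive_tool", "kwargs": {"slide": [[0.03, -0.33, 0], [0.05, -0.66, 0], [0.08, -1, 0], [0.08, -1, 0]], "angular": [[0, 0, 0], [0, 0, 0.02], [0, 0, 0.053], [0, 0, 0.053]]}}

```text
clock: 12.62
position: [0.47, -0.0268, 0.1745]
ee_rot: [-3.141, 0.002, 0.097]
wrist_force: [-0.3, -0.6, -0.9]
width: 0.0526
gripper_force: 26.8
```

```bash
python3 - <<'E'
from h import *
go([s2w([0,.035,.17]),s2w([0,.035,.03])],SY)
E
```

```text
t 12.62 p [ 0.47   -0.0268  0.1745] [-3.141e+00  2.000e-03  9.700e-02] sl [ 0.0036 -0.1217  0.1745] F [-0.3 -0.6 -0.9] w 0.0526
slide [-0.0204, -1.0448, 0.0303] ang [-0.0001, 0.0009, 0.0017]
slide [-0.0187, -1.0447, 0.9636] ang [-0.0001, 0.0009, 0.0017]
```

Call:
{"fn": "drive_tool", "kwargs": {"slide": [[-0.02, -0.3, 0], [-0.02, -0.65, 0], [-0.02, -1, 0], [-0.02, -1, 0.1], [-0.02, -1, 0.4], [-0.02, -1, 0.5], [-0.02, -1, 0.5]], "angular": [[0, 0, 0], [0, 0, 0], [0, 0, 0], [0, 0, 0], [0, 0, 0], [0, 0, 0], [0, 0, 0]]}}

```text
clock: 13.5
position: [0.4532, 0.1187, 0.0998]
ee_rot: [3.14, 0.002, 0.093]
wrist_force: [0.1, 0.1, 0.9]
width: 0.0529
gripper_force: 26.8
```

```bash
python3 - <<'E'
from h import *
go([s2w([0,.035,.035]),s2w([0,.035,.028])],SY)
E
```

```text
t 13.5 p [0.4532 0.1187 0.0998] [3.14e+00 2.00e-03 9.30e-02] sl [0.0005 0.0248 0.0998] F [0.1 0.1 0.9] w 0.0529
slide [-0.0027, -0.0692, 0.4321] ang [0.001, 0.0011, -0.0006]
slide [-0.0026, -0.0693, 0.4788] ang [0.001, 0.0011, -0.0006]
```

Call:
{"fn": "drive_tool", "kwargs": {"slide": [[0, -0.07, 0.1], [0, -0.07, 0.3], [0, -0.07, 0.42], [0, -0.07, 0.45], [0, -0.07, 0.45], [0, -0.07, 0.45]], "angular": [[0, 0, 0], [0, 0, 0], [0, 0, 0], [0, 0, 0], [0, 0, 0], [0, 0, 0]]}}

```text
clock: 14.25
position: [0.453, 0.1311, 0.0345]
ee_rot: [-3.141, -0.002, 0.094]
wrist_force: [0.3, 0.0, 0.2]
width: 0.0525
gripper_force: 26.8
```

Call:
{"fn": "drive_tool", "kwargs": {"slide": [[0, 0, 0.015], [0, 0, 0.03], [0, 0, 0.03]], "angular": [[0, 0, 0], [0, 0, 0], [0, 0, 0]]}}

```text
clock: 14.62
position: [0.4523, 0.1306, 0.0286]
ee_rot: [3.141, 0.0, 0.094]
wrist_force: [0.7, 0.4, -0.9]
width: 0.0523
gripper_force: 26.8
```

Call:
{"fn": "drive_tool", "kwargs": {"slide": [[0, 0, 0.01], [0, 0, 0.013], [0, 0, 0.013]], "angular": [[0, 0, 0], [0, 0, 0], [0, 0, 0]]}}

```text
clock: 15.0
position: [0.4528, 0.1307, 0.0281]
ee_rot: [3.141, -0.001, 0.094]
wrist_force: [-2.9, -0.8, 5.6]
width: 0.0525
gripper_force: 27.2
```

Contact with the bed (5.6 N). I'll open partly, then lift.

Call:
{"fn": "drive_tool", "kwargs": {"slide": [[0, 0, 0], [0, 0, 0], [0, 0, 0], [0, 0, 0]], "angular": [[0, 0, 0], [0, 0, 0], [0, 0, 0], [0, 0, 0]], "fingers": -0.6}}

```text
clock: 15.5
position: [0.4524, 0.1306, 0.0268]
ee_rot: [3.141, 0.0, 0.094]
wrist_force: [-0.6, -0.6, -0.6]
width: 0.0686
gripper_force: 0.0
```

Call:
{"fn": "drive_tool", "kwargs": {"slide": [[0, 0, -0.05], [0, 0, -0.2], [0, 0, -0.5], [0, 0, -0.85], [0, 0, -0.95]], "angular": [[0, 0, 0], [0, 0, 0], [0, 0, 0], [0, 0, 0], [0, 0, 0]]}}

```text
clock: 16.12
position: [0.4538, 0.1312, 0.174]
ee_rot: [-3.139, -0.006, 0.094]
wrist_force: [0.2, -0.3, 0.2]
width: 0.0683
gripper_force: 0.0
```

```bash
python3 - <<'E'
from fit import *
ims={}
for n in("top","scene"):
    im,d=arm.read_camera(n);ims[n]=im;np.save(f"{n}2.npy",d);cv2.imwrite(f"pics/{n}2.png",im)
a=cv2.resize(ims["scene"][160:260,200:340],(800,571),interpolation=cv2.INTER_CUBIC);cv2.imwrite("pics/crop2.png",a)
x,f,m=lemonfit(ims,s2w([0,.035,0])[:2],.048);print(x,f,m,w2s([x[0],x[1],.048]))
print(arm.landmark_of("blade_slot","scene"))
go([s2w([0,-.0655,.155]),s2w([0,-.0655,.09])],SY)
E
```

```text
[0.45237627 0.13072475 3.53250718] 172.34375 [204, 197] [0.0008349  0.03680889 0.048     ]
[{'at': [212.3, 251.3], 'confidence': 0.62}, {'at': [215.9, 266.9], 'confidence': 0.26}]
t 16.27 p [0.4524 0.1309 0.1694] [-3.141 -0.     0.094] sl [0.0008 0.037  0.1694] F [ 0.2  0.1 -0.6] w 0.0683
slide [-0.0058, 0.6835, 0.0956] ang [-0.0004, -0.0002, 0.0001]
slide [-0.006, 0.6838, 0.5289] ang [-0.0004, -0.0002, 0.0001]
```

View pics/crop2.png

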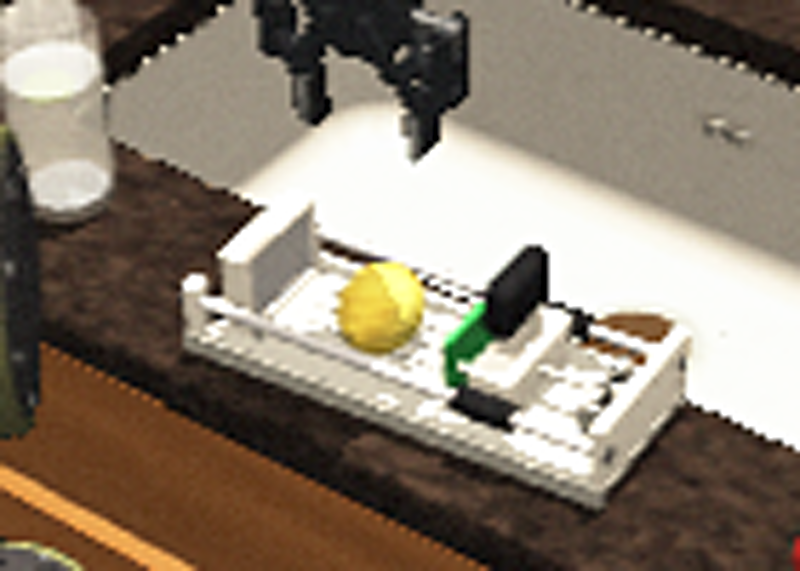

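Call:
{"fn": "drive_tool", "kwargs": {"slide": [[0, 0.3, 0], [0, 0.6, 0], [0, 0.684, 0], [0, 0.684, 0.2], [0, 0.684, 0.45], [0, 0.684, 0.55], [0, 0.684, 0.55], [0, 0.684, 0.55]], "angular": [[0, 0, 0], [0, 0, 0], [0, 0, 0], [0, 0, 0], [0, 0, 0], [0, 0, 0], [0, 0, 0], [0, 0, 0]]}}

```text
clock: 17.27
position: [0.4628, 0.0288, 0.0883]
ee_rot: [3.141, -0.002, 0.095]
wrist_force: [0.1, -0.1, 0.6]
width: 0.0683
gripper_force: 0.0
```

Call:
{"fn": "drive_tool", "kwargs": {"slide": [[0, 0, 0], [0, 0, 0], [0, 0, 0], [0, 0, 0], [0, 0, 0], [0, 0, 0]], "angular": [[0, 0, 0], [0, 0, 0], [0, 0, 0], [0, 0, 0], [0, 0, 0], [0, 0, 0]], "fingers": 1, "grip_force": 40}}

```text
clock: 18.02
position: [0.4622, 0.0293, 0.0875]
ee_rot: [-3.14, -0.001, 0.095]
wrist_force: [-2.4, 4.5, 4.4]
width: 0.0216
gripper_force: 41.2
```

Call:
{"fn": "drive_tool", "kwargs": {"slide": [[0, -0.03, 0], [0, -0.06, 0], [0, -0.09, 0], [0, -0.12, 0], [0, -0.15, 0], [0, -0.18, 0], [0, -0.2, 0], [0, -0.2, 0]], "angular": [[0, 0, 0], [0, 0, 0], [0, 0, 0], [0, 0, 0], [0, 0, 0], [0, 0, 0], [0, 0, 0], [0, 0, 0]]}}

```text
clock: 19.02
position: [0.4594, 0.0586, 0.0875]
ee_rot: [3.141, -0.001, 0.095]
wrist_force: [-1.5, -2.7, 6.5]
width: 0.0216
gripper_force: 41.6
```

```bash
python3 - <<'E'
from h import *
go([s2w([0,.0,.086])],SY)
E
```

```text
t 19.02 p [0.4594 0.0586 0.0875] [ 3.141e+00 -1.000e-03  9.500e-02] sl [ 0.001  -0.0356  0.0875] F [-1.5 -2.7  6.5] w 0.0216
slide [-0.0068, -0.2374, 0.0099] ang [0.0002, -0.0003, 0.0003]
```

Call:
{"fn": "drive_tool", "kwargs": {"slide": [[0, -0.02, 0], [0, -0.04, 0], [0, -0.06, 0], [0, -0.08, 0], [0, -0.1, 0], [0, -0.12, 0], [0, -0.145, 0], [0, -0.17, 0], [0, -0.195, 0], [0, -0.22, 0], [0, -0.24, 0], [0, -0.24, 0]], "angular": [[0, 0, 0], [0, 0, 0], [0, 0, 0], [0, 0, 0], [0, 0, 0], [0, 0, 0], [0, 0, 0], [0, 0, 0], [0, 0, 0], [0, 0, 0], [0, 0, 0], [0, 0, 0]]}}

```text
clock: 20.52
position: [0.4559, 0.0944, 0.0875]
ee_rot: [3.141, -0.0, 0.095]
wrist_force: [-1.1, -3.2, 5.8]
width: 0.0215
gripper_force: 41.7
```

```bash
cat > look.py <<'E'
import sys
from fit import *
k=sys.argv[1];ims={}
for n in("top","scene"):
    im,d=arm.read_camera(n);ims[n]=im
    P=cloud(n,d);S=np.array([w2s(p) for p in P[(abs(P[:,0]-.455)<.1)&(abs(P[:,1]-.1)<.2)]])
    h=cv2.cvtColor(im,cv2.COLOR_BGR2HSV);G=cv2.inRange(h,(45,120,60),(80,255,255))>0;Q=cloud(n,d,G);Q=np.array([w2s(p) for p in Q]);Q=Q[(abs(Q[:,0])<.05)&(abs(Q[:,1])<.12)] if len(Q) else Q
    Y=cloud(n,d,cv2.inRange(h,(20,100,60),(36,255,255))>0);Y=np.array([w2s(p) for p in Y]);Y=Y[(abs(Y[:,0])<.06)&(abs(Y[:,1])<.14)]
    print(n,"green",len(Q),Q.mean(0).round(4) if len(Q) else "","yellow",len(Y),Y.min(0).round(4),Y.max(0).round(4),np.median(Y,0).round(4))
a=cv2.resize(ims["scene"][160:260,200:340],(800,571),interpolation=cv2.INTER_CUBIC);cv2.imwrite(f"pics/c{k}.png",a)
E
python3 look.py 3; python3 -c "
from h import *
go([],0)"
```

```text
top green 9 [-0.0231  0.0314  0.0727] yellow 1225 [-0.0599 -0.0452  0.0186] [0.0466 0.1398 0.4961] [-0.036   0.0631  0.4749]
scene green 67 [-0.0154  0.0305  0.0661] yellow 529 [-0.0599 -0.048  -0.2613] [0.049  0.1199 0.4972] [-0.0322 -0.0018  0.4363]
t 20.62 p [0.4559 0.0944 0.0875] [ 3.141e+00 -1.000e-03  9.500e-02] sl [0.001  0.0003 0.0875] F [-1.9 -2.1  6.7] w 0.0215
```

View pics/c3.png

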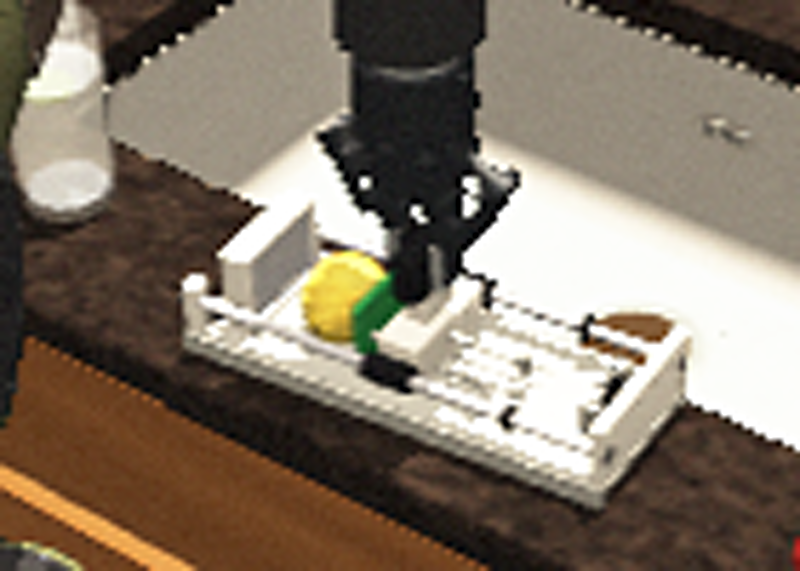

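Call:
{"fn": "drive_tool", "kwargs": {"slide": [[0, -0.01, 0], [0, -0.02, 0], [0, -0.03, 0], [0, -0.04, 0], [0, -0.04, 0]], "angular": [[0, 0, 0], [0, 0, 0], [0, 0, 0], [0, 0, 0], [0, 0, 0]]}}

```text
clock: 21.25
position: [0.4554, 0.1001, 0.0875]
ee_rot: [3.141, -0.0, 0.094]
wrist_force: [-1.9, -4.0, 5.7]
width: 0.0214
gripper_force: 41.7
```

Call:
{"fn": "drive_tool", "kwargs": {"slide": [[0, -0.007, 0], [0, -0.014, 0], [0, -0.02, 0], [0, -0.02, 0]], "angular": [[0, 0, 0], [0, 0, 0], [0, 0, 0], [0, 0, 0]]}}

```text
clock: 21.75
position: [0.4551, 0.103, 0.0875]
ee_rot: [3.141, -0.0, 0.094]
wrist_force: [-0.8, -4.1, 5.3]
width: 0.0217
gripper_force: 41.7
```

Call:
{"fn": "drive_tool", "kwargs": {"slide": [[0, -0.005, 0], [0, -0.01, 0], [0, -0.013, 0], [0, -0.013, 0]], "angular": [[0, 0, 0], [0, 0, 0], [0, 0, 0], [0, 0, 0]]}}

```text
clock: 22.25
position: [0.4549, 0.1049, 0.0875]
ee_rot: [3.141, -0.0, 0.094]
wrist_force: [-1.5, -4.6, 6.5]
width: 0.0217
gripper_force: 41.6
```

Call:
{"fn": "drive_tool", "kwargs": {"slide": [[0, -0.005, 0], [0, -0.01, 0], [0, -0.013, 0], [0, -0.013, 0]], "angular": [[0, 0, 0], [0, 0, 0], [0, 0, 0], [0, 0, 0]]}}

```text
clock: 22.75
position: [0.4547, 0.1069, 0.0875]
ee_rot: [3.141, -0.0, 0.094]
wrist_force: [-1.6, -4.2, 6.0]
width: 0.0216
gripper_force: 41.6
```

```bash
python3 look.py 4; python3 -c "
from h import *
go([],0)"
```

```text
top green 9 [-0.0248  0.0435  0.0708] yellow 1210 [-0.06   -0.0336  0.0176] [0.046  0.1397 0.4958] [-0.0369  0.0742  0.4749]
scene green 65 [-0.0153  0.0436  0.0652] yellow 489 [-0.06   -0.0349 -0.2615] [0.0445 0.1178 0.4965] [-0.0301  0.0059  0.4293]
t 22.85 p [0.4547 0.1069 0.0875] [ 3.141 -0.     0.094] sl [0.0009 0.0128 0.0875] F [-1.2 -5.2  6.3] w 0.0217
```

View pics/c4.png

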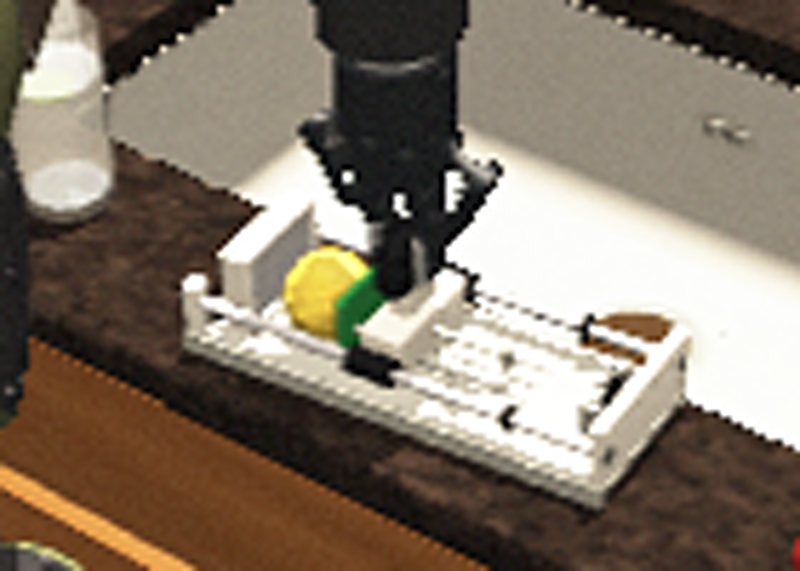

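Call:
{"fn": "drive_tool", "kwargs": {"slide": [[0, -0.005, 0], [0, -0.01, 0], [0, -0.013, 0], [0, -0.013, 0]], "angular": [[0, 0, 0], [0, 0, 0], [0, 0, 0], [0, 0, 0]]}}

```text
clock: 23.35
position: [0.4545, 0.1088, 0.0875]
ee_rot: [3.141, -0.0, 0.094]
wrist_force: [-2.2, -3.6, 6.4]
width: 0.0217
gripper_force: 41.6
```

Call:
{"fn": "drive_tool", "kwargs": {"slide": [[0, -0.005, 0], [0, -0.01, 0], [0, -0.01, 0], [0, -0.01, 0]], "angular": [[0, 0, 0], [0, 0, 0], [0, 0, 0], [0, 0, 0]]}}

```text
clock: 23.85
position: [0.4544, 0.1103, 0.0875]
ee_rot: [3.141, -0.0, 0.094]
wrist_force: [-1.3, -3.5, 6.4]
width: 0.0216
gripper_force: 41.7
```

Call:
{"fn": "drive_tool", "kwargs": {"slide": [[0, -0.005, 0], [0, -0.01, 0], [0, -0.01, 0], [0, -0.01, 0]], "angular": [[0, 0, 0], [0, 0, 0], [0, 0, 0], [0, 0, 0]]}}

```text
clock: 24.35
position: [0.4542, 0.1118, 0.0875]
ee_rot: [3.141, -0.0, 0.094]
wrist_force: [-1.0, -4.3, 7.4]
width: 0.0217
gripper_force: 41.7
```

Call:
{"fn": "drive_tool", "kwargs": {"slide": [[0, -0.005, 0], [0, -0.01, 0], [0, -0.01, 0], [0, -0.01, 0]], "angular": [[0, 0, 0], [0, 0, 0], [0, 0, 0], [0, 0, 0]]}}

```text
clock: 24.85
position: [0.4541, 0.1133, 0.0875]
ee_rot: [3.141, -0.0, 0.094]
wrist_force: [-2.0, -4.1, 6.0]
width: 0.0213
gripper_force: 41.7
```

Call:
{"fn": "drive_tool", "kwargs": {"slide": [[0, -0.005, 0], [0, -0.01, 0], [0, -0.01, 0], [0, -0.01, 0]], "angular": [[0, 0, 0], [0, 0, 0], [0, 0, 0], [0, 0, 0]]}}

```text
clock: 25.35
position: [0.4539, 0.1148, 0.0875]
ee_rot: [3.141, -0.0, 0.094]
wrist_force: [-1.9, -4.6, 5.5]
width: 0.0214
gripper_force: 41.7
```

Call:
{"fn": "drive_tool", "kwargs": {"slide": [[0, -0.005, 0], [0, -0.01, 0], [0, -0.01, 0], [0, -0.01, 0]], "angular": [[0, 0, 0], [0, 0, 0], [0, 0, 0], [0, 0, 0]]}}

```text
clock: 25.85
position: [0.4538, 0.116, 0.0875]
ee_rot: [3.14, -0.0, 0.094]
wrist_force: [-2.0, -5.4, 6.5]
width: 0.0214
gripper_force: 41.6
```

```bash
python3 look.py 5; python3 -c "
from h import *
go([],0)"
```

```text
top green 9 [-0.0253  0.0523  0.0709] yellow 1174 [-0.06   -0.024   0.0192] [0.0462 0.14   0.496 ] [-0.0363  0.0808  0.4749]
scene green 62 [-0.0162  0.0525  0.066 ] yellow 490 [-0.06   -0.0254 -0.2662] [0.0414 0.1259 0.4974] [-0.0312  0.0165  0.4318]
t 25.95 p [0.4538 0.116  0.0875] [ 3.14  -0.     0.094] sl [0.0009 0.022  0.0875] F [-1.2 -5.4  6.5] w 0.0216
```

View pics/c5.png

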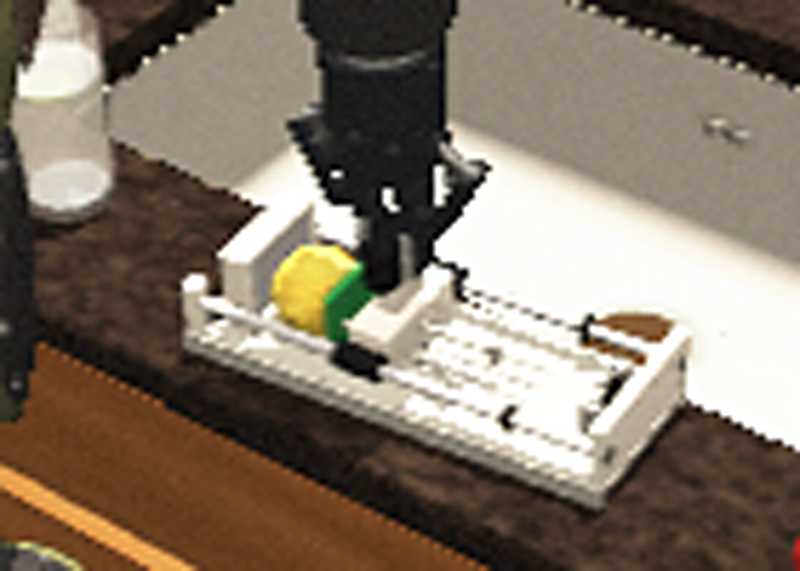

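Call:
{"fn": "drive_tool", "kwargs": {"slide": [[0, -0.005, 0], [0, -0.01, 0], [0, -0.01, 0]], "angular": [[0, 0, 0], [0, 0, 0], [0, 0, 0]]}}

```text
clock: 26.32
position: [0.4537, 0.1171, 0.0875]
ee_rot: [3.139, -0.0, 0.094]
wrist_force: [-0.6, -7.3, 6.4]
width: 0.0212
gripper_force: 41.6
```

Call:
{"fn": "drive_tool", "kwargs": {"slide": [[0, -0.005, 0], [0, -0.008, 0], [0, -0.008, 0]], "angular": [[0, 0, 0], [0, 0, 0], [0, 0, 0]]}}

```text
clock: 26.7
position: [0.4536, 0.1179, 0.0875]
ee_rot: [3.139, -0.0, 0.094]
wrist_force: [-0.5, -8.2, 5.7]
width: 0.0213
gripper_force: 41.5
```

```bash
python3 look.py 6; python3 -c "
from h import *
go([],0)"
```

```text
top green 9 [-0.0254  0.0523  0.0716] yellow 1174 [-0.06   -0.022   0.0155] [0.0463 0.1399 0.4961] [-0.0364  0.0822  0.4751]
scene green 54 [-0.0174  0.0533  0.0683] yellow 478 [-0.0592 -0.0239 -0.2694] [0.0454 0.1297 0.4965] [-0.0307  0.0201  0.4295]
t 26.8 p [0.4536 0.1179 0.0875] [ 3.139 -0.     0.094] sl [0.0009 0.0239 0.0875] F [-0.9 -8.6  5.3] w 0.0215
```

Call:
{"fn": "drive_tool", "kwargs": {"slide": [[0, -0.004, 0], [0, -0.007, 0], [0, -0.007, 0]], "angular": [[0, 0, 0], [0, 0, 0], [0, 0, 0]]}}

```text
clock: 27.18
position: [0.4536, 0.1186, 0.0875]
ee_rot: [3.138, 0.0, 0.094]
wrist_force: [-0.3, -10.5, 6.7]
width: 0.0215
gripper_force: 41.5
```

Call:
{"fn": "drive_tool", "kwargs": {"slide": [[0, 0, 0], [0, 0, 0], [0, 0, 0], [0, 0, 0], [0, 0, -0.1], [0, 0, -0.4], [0, 0, -0.8], [0, 0, -1], [0, 0, -1]], "angular": [[0, 0, 0], [0, 0, 0], [0, 0, 0], [0, 0, 0], [0, 0, 0], [0, 0, 0], [0, 0, 0], [0, 0, 0], [0, 0, 0]], "fingers": -0.5}}

```text
clock: 28.3
position: [0.4544, 0.1206, 0.2411]
ee_rot: [-3.139, -0.006, 0.094]
wrist_force: [0.7, 0.3, -0.5]
width: 0.064
gripper_force: 0.0
```

```bash
python3 look.py 7; python3 - <<'E'
from h import *
im,d=arm.read_camera("scene");P=cloud("scene",d);P=np.array([w2s(p) for p in P])
Q=P[(abs(P[:,0])<.04)&(abs(P[:,1]-.02)<.04)&(P[:,2]>.115)&(P[:,2]<.128)];print("grip",len(Q),Q.mean(0))
go([],0)
E
```

```text
top green 28 [-0.0114  0.0519  0.0712] yellow 2074 [-0.06   -0.0213  0.0175] [0.0456 0.1399 0.6496] [-0.035   0.0815  0.6287]
scene green 58 [-0.02    0.0524  0.0917] yellow 546 [-0.0596 -0.024  -0.2562] [0.0396 0.1264 0.647 ] [-0.0321  0.0112  0.5811]
grip 60 [-0.00205633  0.02129117  0.12073136]
t 28.45 p [0.4531 0.1203 0.2364] [3.141e+00 1.000e-03 9.400e-02] sl [0.0006 0.0263 0.2364] F [ 0.8  0.2 -0.3] w 0.0639
```

View pics/c7.png

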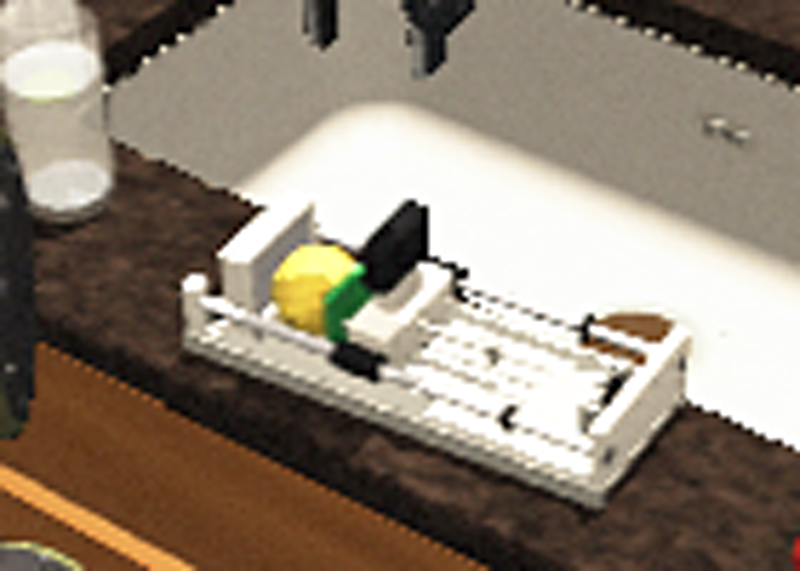

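The lemon at (315,288) sits against the blade frame, and the green plate at (348,300) touches it. I'll check that the plate is still compressed by comparing the plate-to-grip distance with the free state.

```bash
cat > cmp.py <<'E'
from h import *
def meas(n,im,d,g):
    h=cv2.cvtColor(im,cv2.COLOR_BGR2HSV)
    S=lambda m:(lambda P:(P-SO)@R.from_euler("z",SY).as_matrix())(cloud(n,d,m))
    Q=S(cv2.inRange(h,(45,120,60),(80,255,255))>0);Q=Q[(abs(Q[:,0])<.04)&(abs(Q[:,1]-g-.035)<.02)&(Q[:,2]>.05)&(Q[:,2]<.08)]
    P=S(None);P=P[(abs(P[:,0])<.035)&(abs(P[:,1]-g)<.025)&(P[:,2]>.114)&(P[:,2]<.128)]
    return round(np.median(Q[:,1])*1e3,2),round(np.median(P[:,1])*1e3,2),len(Q),len(P)
for n in("top","scene"):
    print(n,"home",meas(n,cv2.imread(f"pics/{n}2.png"),np.load(f"{n}2.npy"),-.0655))
    r=[meas(n,*arm.read_camera(n),.022) for _ in range(4)];print(n,"now",r)
E
python3 cmp.py
```

```text
top home (np.float64(-33.8), np.float64(-66.48), 45, 142)
top now [(np.float64(51.89), np.float64(19.92), 26, 89), (np.float64(51.75), np.float64(19.69), 26, 89), (np.float64(51.59), np.float64(20.21), 27, 86), (np.float64(51.74), np.float64(20.19), 26, 85)]
scene home (np.float64(-33.98), np.float64(-67.61), 38, 68)
scene now [(np.float64(52.27), np.float64(20.79), 40, 61), (np.float64(52.34), np.float64(20.34), 44, 73), (np.float64(52.92), np.float64(20.83), 41, 66), (np.float64(52.97), np.float64(21.01), 40, 60)]
```

The plate is still pushed in about 1–1.5 mm, which is roughly 3–4 N. Everything is at rest and the arm is clear, so I'm handing in.

```bash
python3 -c "
from rig import arm
print(arm.finish_job())"
```

```text
the job is handed in; nothing more can be done
None
```

I handed the job in at about 29 s of the 67 s allowed; no verdict was returned. The lemon lies across the bed against the blades, and the released pusher holds it with its plate still pushed in about 1–1.5 mm (roughly 3–4 N by camera), having sprung back from about 2.5 mm when I let go.

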